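Sound the wells of a dry-block heater with a depth rod

TASK

Two of the three wells of the heating block still have a spacer disc hidden at the bottom. Sound the three wells with the depth rod one after the other, from the robot's left to its right: lower it gently until it bottoms, press lightly (about 10 N) for a second and read how far it went in; then leave the rod standing on the bottom of the well that is clear to its full depth. More than 35 N would dent the block, and the beaker, the burner and the test-tube rack must not be shifted.

Things in the scene. Friction and masses are not known exactly. Their poses are not given: they have to be found in the camera images.
- rod_grip (a point): Centre of the head of the depth rod: a loose plain steel rod, 0.15 to 0.3 kg, 135 mm long, upright in its stand at the start. Head: cylinder 24 mm wide, 40 mm high (20 mm below this point to 20 mm above). Below it a shaft 12 mm wide, 95 mm long, with a 2 mm chamfer at the foot. z up along the rod.
- rod_tip (a point): Centre of the flat foot of the depth rod, 115 mm below the centre of the head. z up along the rod.
- stand: Stand of the depth rod: grey plastic block 65 x 65 x 60 mm high, fixed; origin at the centre of its underside, z up. One upright blind hole in its middle, 15 mm wide, 50 mm deep; the rod stands in it on the hole's floor, 10 mm above the table, and is drawn straight up.
- heater: Dry-block heater, fixed: white housing 200 x 200 mm, 75 mm high, with an aluminium block (70 mm in x, 140 mm in y) in its middle that rises to 100 mm. Origin at the centre of its underside, z up. Three wells in a row along its y, 42 mm apart, in the block's top.
- well_left (a point): Centre of the mouth of the well at the heater's +y side, level with the block's top (100 mm above the table).
- well_mid (a point): Centre of the mouth of the middle well. Every well: upright, blind, 14 mm wide, 2 mm chamfer, floor 60 mm below the mouth. One is clear to its full 60 mm; the two others hold a loose steel disc, 11.6 mm wide, on the floor (one 10 mm thick, one 18 mm), so that the rod goes in only about 50 or 42 mm. Which is clear changes every time.
- well_right (a point): Centre of the mouth of the well at the heater's -y side, level with the block's top.
- beaker: Bystander: open glass beaker 90 mm wide, 85 mm high; origin at the centre of its underside. Leave alone.
- burner: Bystander: squat steel spirit burner 72 mm wide, 80 mm high; origin at the centre of its underside. Leave alone.
- tube_rack: Bystander: grey wire rack with test tubes, 76 x 270 mm (x, y), 170 mm high; origin at the centre of its underside. Leave alone.
Not all that is in view belongs to the job. There is more than one size of the part that bears rod_grip; the job needs the largest.

How it is judged (in metres and radians):
On the way, in this order (a step that is already met when the one before it is completed fails the run):
1. the rod is pressed on the bottom of the left well (its foot more than 35 mm in, more than 5 N on the heater) for 0.3 s (horizontal distance between rod_tip and well_left below 0.005 m and z of rod_tip in the frame of heater below 0.065 m and contact force between heater and anything else above 5 N), for 0.3 s.
2. the rod is pressed on the bottom of the middle well (its foot more than 35 mm in, more than 5 N on the heater) for 0.3 s (horizontal distance between rod_tip and well_mid below 0.005 m and z of rod_tip in the frame of heater below 0.065 m and contact force between heater and anything else above 5 N), for 0.3 s.
3. the rod is pressed on the bottom of the right well (its foot more than 35 mm in, more than 5 N on the heater) for 0.3 s (horizontal distance between rod_tip and well_right below 0.005 m and z of rod_tip in the frame of heater below 0.065 m and contact force between heater and anything else above 5 N), for 0.3 s.
At the end, for the whole second after the job is handed in: The rod stands in the clear well, released: its foot within 5 mm of that well's axis, at least 57.5 mm below the mouth, the rod within 0.15 rad of upright (z of rod_tip in the frame of heater between 0.035 and 0.0425 m and (horizontal distance between rod_tip and well_left below 0.005 m or horizontal distance between rod_tip and well_mid below 0.005 m or horizontal distance between rod_tip and well_right below 0.005 m) and angle between rod_tip's own z axis and vertical below 0.15 rad); the robot touches nothing.
It fails at once if the heater (its wells included) is pushed with more than 35 N (contact force between heater and anything else above 35 N).
It fails at once if the beaker is shifted by more than 15 mm (distance of beaker from where it was at the start of the episode above 0.015 m).
It fails at once if the burner is shifted by more than 15 mm (distance of burner from where it was at the start of the episode above 0.015 m).
It fails at once if the tube rack is shifted by more than 15 mm (distance of tube_rack from where it was at the start of the episode above 0.015 m).
It also fails if it takes over 72 s, if anything falls off the work surface, if the arm or the gripper's body presses on something with over 40 N, if the wrist force passes 120 N, or if a joint passes its speed limit or range.

ROBOT

A 6-joint arm with a two-finger parallel gripper is mounted at the origin on the work surface. World frame = base frame: x ahead of the robot, y to its left, z up, the work surface at z = 0. Lengths are in m, angles in degrees, forces in N, time in s.
With the tool pointing down it reaches from about 0.4 to 0.825 m from the base axis. Payload 7 kg.
Tool frame: the origin (TCP) lies midway between the tips of the shut fingers; the grasp point (between the pads) lies r.pinch_z behind it (r.pinch_z is the distance from the TCP to the grasp point, in m); z points along the fingers, y is the line along which they close (so a half turn about z gives the same grasp; the last joint's range is limited). The gripper opens to 88 mm and grips with 3 to 60 N. Pads are 19 mm wide; open, the fingers measure 130 mm over their backs; the gripper's body (78 mm by 193 mm) begins 47 mm behind the grasp point.
Start: joints at [-47.607, 20.546, 0.682, 0, -70.136, -16.507], TCP at [0.295, -0.607, 0.227] pointing down, gripper open.
Joint ranges: [-176.03, 176.03], [-82.01, 121.73], [-58.28, 71.71], [-173.87, 95.51], [-174.79, -0.11], [-173.66, 173.66]. Speed limits (degrees/s): [136.94, 136.94, 172.46, 180, 180, 180].

INTERFACE

Orientations are given as [roll, pitch, yaw] about the fixed x, y, z axes, in that order (R = Rz(yaw) Ry(pitch) Rx(roll)).
In Python, from plant import r, optics, job gives the robot as it stands.
- The arm moves only by the shell command python3 -m crank 'ROWS' [FORCE]. ROWS is JSON, a list of rows, each an object with "xyz": the shift along the tool's x, y, z in units of 30 mm (1.0 is 30 mm), a list of three; "delta_rot": the turn, a rotation vector about the tool's x, y, z in degrees, a list of three; "claw": the closure, from 0 (fully open) to 1 (shut). A call has 1 to 20 rows; each row is the pose to reach, as a shift and turn from the pose commanded when the call began, along the tool's axes at that moment; what a row does not reach only later rows make up. A row lasts 1/8 s, in which the tool goes at most 62.5 mm and 10.7 degrees, less where a joint would pass 70% of its speed; a pose out of reach is approached as far as the arm can. A call with a gripper value outside its range is refused whole. The fingers move at their own pace and stop on an object; FORCE is the grip in N (left out, the last holds). Time passes only in rows, so rows that repeat a pose let the fingers close. It gives the time, the measured TCP pose, the force, the opening and the grip force at its end, in the units of the state.
- r.get_state(): the state, without advancing time (a new reading comes with each control period).
- optics.capture(name): name is "side" or "top" or "wrist"; returns a dict with "img" (480x640x3 uint8, blue, green, red), "fovy" (degrees; the focal length in pixels is half the picture's height over the tangent of half this angle, whatever the lens; pixels are square), "cx", "cy" (the principal point, pixels), "eye" and "rotation" of the camera in the world; the wrist camera has in their place "hand_eye" (4x4, takes a point from camera to tool coordinates, whose origin is the TCP and whose axes are the flange's). Camera axes: x right, y up, looking along -z (the intrinsics and any distortion apply to the point x, -y, -z); pixel columns grow to the right and rows downward; lengths in m; the calibration is good to about 2 mm. The wrist camera is an equidistant fisheye: a pixel r from the principal point sees the ray r / f radians off the axis. A picture is of the moment at which its call begins: read the wrist's pose just before it. There is no depth.
- job.close_job(): hands the job in; it is judged then, once.
The state is a dict: "time_s": time; "joints": joint angles; "qd": joint speeds; "joint_torque": joint torques, N m; "tcp_pos": TCP position; "eef_rot": TCP orientation; "contact_force": force on the tool from outside, world axes, zero at the start; "moment": the same for the moment, N m; "gripper_width": finger opening in m; "gripper_force": force on a finger pad.
Only numpy, scipy, OpenCV 4.12 (cv2) and the standard library are available. Lean on these libraries where they do the work, as an engineer would, in place of code of your own. Each camera call takes 0.05 s, during which the arm holds its last target. There are 200 camera calls.

## Working session

There is one attempt and no reset: what is moved stays moved. The work goes in short steps, Python scripts to look and compute and a shell command to move; the robot and the scene stay as the last step left them, time stands still between calls to the robot, and variables do not carry over. Pictures are saved under pics/ and viewed, at most 10 in all, crops included, and the job is handed in when it is done.

```bash
ls; mkdir -p pics; python3 - <<'E'
from plant import r, optics, job
import cv2,numpy as np
print(r.get_state(), r.pinch_z)
for n in("top","side"):
    c=optics.capture(n); cv2.imwrite(f"pics/{n}0.png",c["img"]); print(n,{k:v for k,v in c.items() if k!="img"})
E
```

```text
pics
{'time_s': 0.0, 'joints': array([-4.76075948e+01,  2.05913740e+01,  6.34470057e-01, -1.85794003e-02,
       -7.01355219e+01, -1.65065780e+01]), 'qd': array([0.01077174, 0.04033148, 0.03496338, 0.01994902, 0.0674065 ,
       0.07592708]), 'joint_torque': array([ 3.30801277e-04, -5.82726073e+01,  2.93056262e+01,  6.99755609e+00,
        6.77667311e-03, -1.99087417e-04]), 'tcp_pos': array([ 0.29444892, -0.60686096,  0.22563351]), 'eef_rot': array([ 1.79906421e+02, -9.51680215e-03, -1.54120492e+02]), 'contact_force': array([-0.22632271, -0.91483486,  0.21236463]), 'moment': array([ 0.0235247,  0.0218879, -0.0220475]), 'gripper_force': 0.0, 'gripper_width': 0.0877619645051209} 0.0188
top {'fovy': 44.247718943997526, 'cx': 321.0430392804017, 'cy': 243.65398770030248, 'eye': array([ 0.39958104, -0.01733666,  1.17083116]), 'rotation': array([ 8.15740074e+00,  5.54052595e-02, -9.14130091e+01])}
side {'fovy': 47.423381575942855, 'cx': 311.754568437037, 'cy': 237.8924802477859, 'eye': array([-0.16203264,  0.64015531,  0.81045056]), 'rotation': array([  53.88903076,   -0.68681437, -132.2640678 ])}
```

View pics/top0.png

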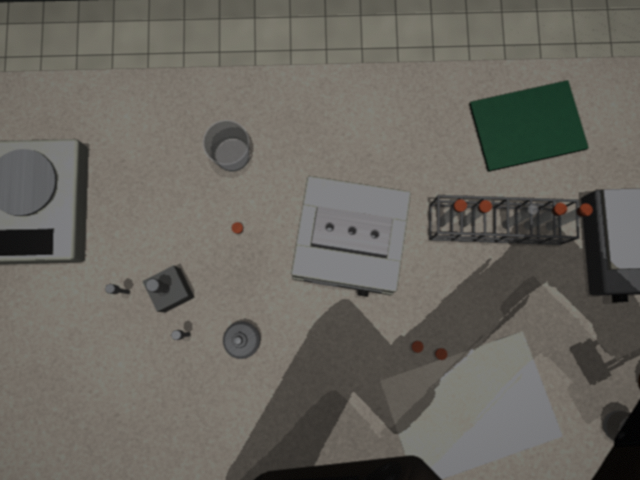

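View pics/side0.png

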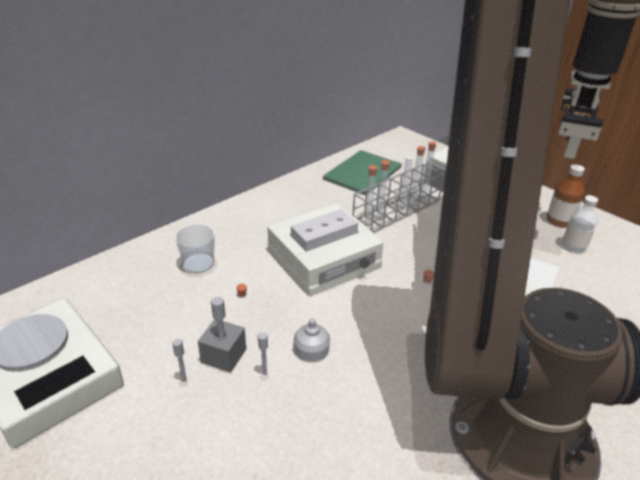

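Top view: rod head at about (152,285) on its stand (168,288). The wells are at (329,227), (352,231) and (375,235), and the burner is at (241,339). The two small rods at (112,288) and (178,334) are decoys. In the side view the rod head is at about (218,305).

```bash
cat > h.py <<'E'
import numpy as np, cv2
from scipy.spatial.transform import Rotation as Ro
from plant import r, optics, job
def ray(c,uv,st=None):
    f=240/np.tan(np.radians(c["fovy"]/2)); x=(uv[0]-c["cx"])/f; y=(uv[1]-c["cy"])/f
    if st is None:
        d=np.array([x,-y,-1.]); R=Ro.from_euler("xyz",c["rotation"],degrees=True).as_matrix(); return c["eye"],R@d
    t=np.hypot(x,y); s=np.sin(t)/t if t>1e-9 else 1
    d=np.array([x*s,-y*s,-np.cos(t)]); H=np.array(c["hand_eye"]); R=Ro.from_euler("xyz",st["eef_rot"],degrees=True).as_matrix()
    return st["tcp_pos"]+R@H[:3,3], R@H[:3,:3]@d
def onz(o,d,z): return o+d*(z-o[2])/d[2]
def tri(a,b):
    A=np.array([a[1],-b[1]]).T; s=np.linalg.lstsq(A,b[0]-a[0],rcond=None)[0]
    p,q=a[0]+s[0]*a[1],b[0]+s[1]*b[1]; return (p+q)/2,np.linalg.norm(p-q)
E
python3 - <<'E'
from h import *
c=optics.capture("top"); s=optics.capture("side")
g=cv2.cvtColor(c["img"],cv2.COLOR_BGR2GRAY)
m=(g[215:250,315:390]<85).astype(np.uint8)
n,l,st,ce=cv2.connectedComponentsWithStats(m)
for i in range(1,n):
    if 15<st[i,4]<200:
        p=ce[i]+[315,215]; print("well",p,st[i],onz(*ray(c,p),.1).round(4))
for n,p,z in(("head",(152,285),.145),("stand",(168,288),.06),("burner",(240,340),.08),("decoyL",(112,288),.1),("decoyR",(177,334),.1)):
    print(n,onz(*ray(c,p),z).round(4))
print("tri head", tri(ray(c,(152,285)),ray(s,(218,301))))
a=np.hstack([cv2.resize(c["img"][255:320,130:200],None,fx=5,fy=5),cv2.resize(c["img"][210:255,310:395],None,fx=5,fy=5)[:325] if 0 else cv2.copyMakeBorder(cv2.resize(c["img"][210:255,310:395],None,fx=5,fy=5),0,100,0,0,cv2.BORDER_CONSTANT)])
cv2.imwrite("pics/crop1.png",a)
E
```

```text
well [329.56410256 225.79487179] [11  8  8  7 39] [ 0.5859 -0.0366  0.1   ]
well [351.82978723 229.9787234 ] [33 12  8  8 47] [ 0.577  -0.0773  0.1   ]
well [374.65957447 233.36170213] [56 15  8  8 47] [ 0.5697 -0.119   0.1   ]
well [329.0989011  247.13186813] [ 0 29 35  6 91] [ 0.5463 -0.0347  0.1   ]
head [0.4813 0.2756 0.145 ]
stand [0.4817 0.2697 0.06  ]
burner [0.3821 0.132  0.08  ]
decoyL [0.4812 0.3609 0.1   ]
decoyR [0.3958 0.2422 0.1   ]
tri head (array([0.48003745, 0.2744477 , 0.14363382]), np.float64(0.0040048825194323075))
```

View pics/crop1.png

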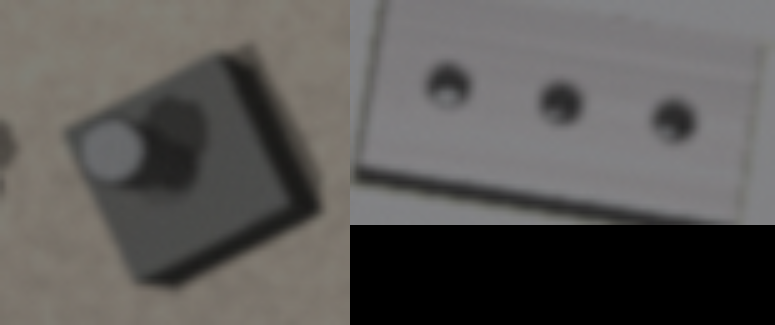

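The crop confirms the readings: head top at (152.4,285.4), and wells 41.7 and 42.3 mm apart against 42 expected. Next I work out the approach rows, hovering above the rod with yaw −125.

```bash
cat >> h.py <<'E'
def units(P,st,yaw=None):
    R=Ro.from_euler("xyz",st["eef_rot"],degrees=True).as_matrix()
    return (R.T@(np.array(P)-st["tcp_pos"])/.03).round(3)
def rot(yaw,st):
    R=Ro.from_euler("xyz",st["eef_rot"],degrees=True); return (R.inv()*Ro.from_euler("xyz",[180,0,yaw],degrees=True)).as_rotvec(degrees=True).round(2)
E
python3 - <<'E'
from h import *
st=r.get_state()
for P in((.30,-.6,.33),(.42,-.38,.33),(.5,-.1,.33),(.49,.15,.33),(.48,.2745,.25)): print(P,units(P,st))
print(rot(-125,st))
E
```

```text
(0.3, -0.6, 0.33) [-0.266  0.135 -3.467]
(0.42, -0.38, 0.33) [-7.066  4.986 -3.463]
(0.5, -0.1, 0.33) [-13.539  12.219  -3.457]
(0.49, 0.15, 0.33) [-16.877  19.862  -3.449]
(0.48, 0.2745, 0.25) [-18.389  23.739  -0.779]
[ 6.000e-02  1.000e-02 -2.912e+01]
```

```bash
python3 -m crank '[{"xyz":[-0.27,0.14,-1.8],"delta_rot":[0,0,0],"claw":0},{"xyz":[-0.27,0.14,-3.4],"delta_rot":[0,0,0],"claw":0},{"xyz":[-2,1.35,-3.4],"delta_rot":[0,0,-8],"claw":0},{"xyz":[-3.7,2.6,-3.4],"delta_rot":[0,0,-16],"claw":0},{"xyz":[-5.4,3.8,-3.4],"delta_rot":[0,0,-24],"claw":0},{"xyz":[-7,5,-3.4],"delta_rot":[0,0,-29],"claw":0},{"xyz":[-8.3,6.4,-3.4],"delta_rot":[0,0,-29],"claw":0},{"xyz":[-9.6,7.9,-3.4],"delta_rot":[0,0,-29],"claw":0},{"xyz":[-10.9,9.3,-3.4],"delta_rot":[0,0,-29],"claw":0},{"xyz":[-12.2,10.8,-3.4],"delta_rot":[0,0,-29],"claw":0},{"xyz":[-13.5,12.2,-3.4],"delta_rot":[0,0,-29],"claw":0},{"xyz":[-14.3,14.1,-3.4],"delta_rot":[0,0,-29],"claw":0},{"xyz":[-15.2,16,-3.4],"delta_rot":[0,0,-29],"claw":0},{"xyz":[-16,17.9,-3.4],"delta_rot":[0,0,-29],"claw":0},{"xyz":[-16.9,19.8,-3.4],"delta_rot":[0,0,-29],"claw":0},{"xyz":[-17.6,21.5,-2.5],"delta_rot":[0,0,-29],"claw":0},{"xyz":[-18.2,23.2,-1.2],"delta_rot":[0,0,-29],"claw":0},{"xyz":[-18.39,23.74,-0.78],"delta_rot":[0,0,-29],"claw":0},{"xyz":[-18.39,23.74,-0.78],"delta_rot":[0,0,-29],"claw":0},{"xyz":[-18.39,23.74,-0.78],"delta_rot":[0,0,-29],"claw":0}]' 20
python3 - <<'E'
from h import *
st=r.get_state(); c=optics.capture("wrist"); cv2.imwrite("pics/w1.png",c["img"]); print(st["tcp_pos"],st["eef_rot"],st["contact_force"]); print({k:v for k,v in c.items() if k!="img"})
np.savez("w1.npz",**{k:v for k,v in c.items()},tcp_pos=st["tcp_pos"],eef_rot=st["eef_rot"])
E
```

```text
time_s: 2.7
tcp_pos: [0.4806, 0.2738, 0.2509]
eef_rot: [-180.0, 0.1, -125.1]
contact_force: [-0.5, -0.4, 0.5]
gripper_width: 0.0879
gripper_force: 0.0
[0.48058747 0.27381505 0.2509141 ] [-1.79966519e+02  5.23728971e-02 -1.25125459e+02] [-0.45135644 -0.37918163  0.50247783]
{'fovy': 65.70646984690485, 'cx': 319.91705438981984, 'cy': 236.18642999327318, 'hand_eye': array([[ 1.99413376e-04,  9.67121585e-01,  2.54314371e-01,
         6.95541767e-02],
       [ 9.99999726e-01, -1.16068085e-05, -7.39982273e-04,
         9.82113281e-04],
       [-7.12701050e-04,  2.54314449e-01, -9.67121323e-01,
        -1.56650296e-01],
       [ 0.00000000e+00,  0.00000000e+00,  0.00000000e+00,
         1.00000000e+00]])}
```

View pics/w1.png

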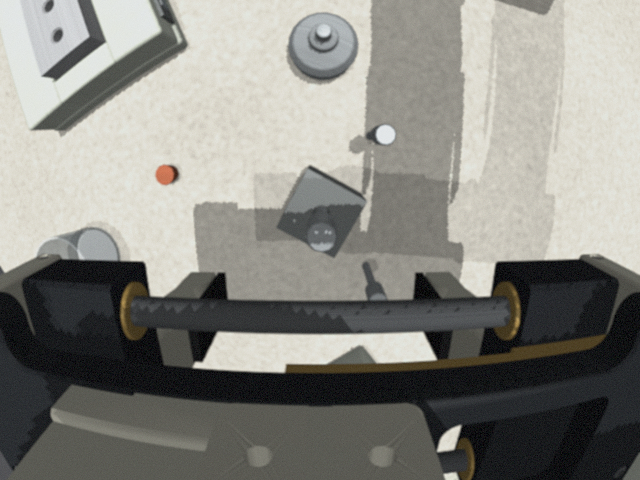

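The wrist view shows the rod head top at about (321,236) on the stand, the burner at (323,47), and the decoys at (384,133) and (375,290). The fingers are clear of all of them.

```bash
python3 - <<'E'
from h import *
c=dict(np.load("w1.npz")); st=c
for n,p,z in(("head",(321,234),.145),("headlow",(321,239),.145),("stand",(321,211),.06),("wL?",(56,35),.1),("burner",(323,35),.08)): print(n,onz(*ray(c,p,st),z).round(4))
g=c["img"]; cv2.imwrite("pics/c2.png",cv2.resize(g[160:265,265:375],None,fx=5,fy=5,interpolation=cv2.INTER_CUBIC))
E
```

```text
head [0.4778 0.2732 0.145 ]
headlow [0.48   0.2763 0.145 ]
stand [0.4772 0.2728 0.06  ]
wL? [ 0.5818 -0.0359  0.1   ]
burner [0.3825 0.141  0.08  ]
```

View pics/c2.png

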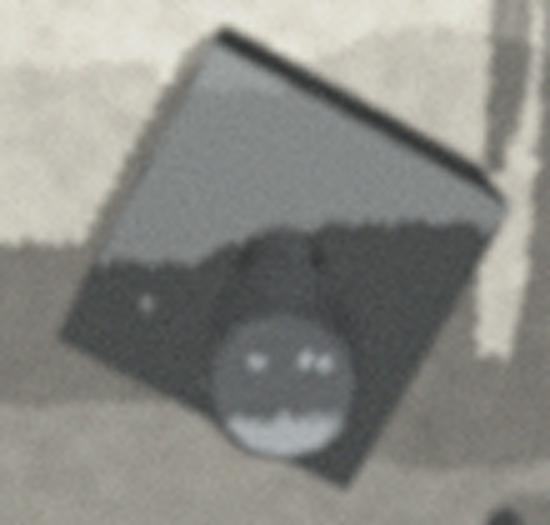

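Head centre is (321.6,237.4), which gives (0.4793,0.2753). That agrees with the top view to about 1 mm, so I descend and grip.

```bash
python3 - <<'E'
from h import *
st=r.get_state(); print(units((.4795,.2745,.106),st), rot(-125,st))
E

```

```text
[0.009 0.051 4.84 ] [-0.03  0.1  -0.16]
```

```bash
python3 -m crank '[{"xyz":[0,0.05,1.2],"delta_rot":[0,0,0],"claw":0},{"xyz":[0,0.05,2.4],"delta_rot":[0,0,0],"claw":0},{"xyz":[0,0.05,3.6],"delta_rot":[0,0,0],"claw":0},{"xyz":[0,0.05,4.4],"delta_rot":[0,0,0],"claw":0},{"xyz":[0,0.05,4.84],"delta_rot":[0,0,0],"claw":0},{"xyz":[0,0.05,4.84],"delta_rot":[0,0,0],"claw":0.3},{"xyz":[0,0.05,4.84],"delta_rot":[0,0,0],"claw":0.6},{"xyz":[0,0.05,4.84],"delta_rot":[0,0,0],"claw":0.9},{"xyz":[0,0.05,4.84],"delta_rot":[0,0,0],"claw":1},{"xyz":[0,0.05,4.84],"delta_rot":[0,0,0],"claw":1},{"xyz":[0,0.05,4.84],"delta_rot":[0,0,0],"claw":1},{"xyz":[0,0.05,4.84],"delta_rot":[0,0,0],"claw":1}]' 45
```

```text
time_s: 4.25
tcp_pos: [0.4788, 0.2752, 0.1047]
eef_rot: [-180.0, -0.0, -125.1]
contact_force: [0.6, -0.7, 1.3]
gripper_width: 0.0234
gripper_force: 40.2
```

```bash
python3 -m crank '[{"xyz":[0,0,-1],"delta_rot":[0,0,0],"claw":1},{"xyz":[0,0,-2.2],"delta_rot":[0,0,0],"claw":1},{"xyz":[0,0,-3.4],"delta_rot":[0,0,0],"claw":1},{"xyz":[0,0,-4.4],"delta_rot":[0,0,0],"claw":1},{"xyz":[0,0,-4.5],"delta_rot":[0,0,0],"claw":1},{"xyz":[0,0,-4.5],"delta_rot":[0,0,0],"claw":1}]' 45
python3 - <<'E'
from h import *
st=r.get_state(); print(st["contact_force"],st["tcp_pos"])
c=optics.capture("side"); cv2.imwrite("pics/s2.png",c["img"][150:420,60:420])
t=optics.capture("top");
for p in((329.6,227),(352,230.8),(374.9,234.2)): print(onz(*ray(t,p),.1).round(4))
print(units((.584,-.036,.24),st), rot(-125,st))
E
```

```text
time_s: 5.0
tcp_pos: [0.4784, 0.275, 0.2389]
eef_rot: [180.0, -0.0, -125.1]
contact_force: [0.3, 0.2, -2.6]
gripper_width: 0.0232
gripper_force: 45.0
[ 0.34600354  0.21015093 -2.63585804] [0.47836702 0.27497391 0.23890885]
[ 0.5836 -0.0366  0.1   ]
[ 0.5755 -0.0776  0.1   ]
[ 0.5681 -0.1194  0.1   ]
[ 6.452 -8.844 -0.037] [ 0.04 -0.05 -0.12]
```

View pics/s2.png

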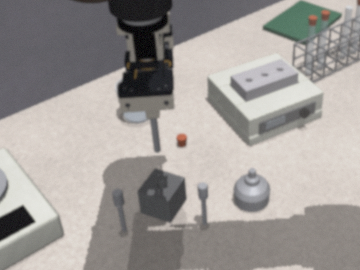

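The rod is out of the stand and hangs upright in the gripper at about (153,135). Next I move to above the left well.

```bash
python3 -m crank '[{"xyz":[0.7,-0.96,0],"delta_rot":[0,0,0],"claw":1},{"xyz":[1.7,-2.33,0],"delta_rot":[0,0,0],"claw":1},{"xyz":[2.8,-3.84,0],"delta_rot":[0,0,0],"claw":1},{"xyz":[3.9,-5.35,0],"delta_rot":[0,0,0],"claw":1},{"xyz":[5,-6.85,0],"delta_rot":[0,0,0],"claw":1},{"xyz":[5.9,-8.09,0],"delta_rot":[0,0,0],"claw":1},{"xyz":[6.45,-8.85,0],"delta_rot":[0,0,0],"claw":1},{"xyz":[6.45,-8.85,0],"delta_rot":[0,0,0],"claw":1},{"xyz":[6.45,-8.85,0],"delta_rot":[0,0,0],"claw":1}]' 45
python3 - <<'E'
from h import *
st=r.get_state(); c=optics.capture("wrist"); cv2.imwrite("pics/w2.png",c["img"][:330]); print(st["tcp_pos"],st["eef_rot"],st["contact_force"])
np.savez("w2.npz",**{k:v for k,v in c.items()},tcp_pos=st["tcp_pos"],eef_rot=st["eef_rot"])
E
```

```text
time_s: 6.22
tcp_pos: [0.5842, -0.0356, 0.2387]
eef_rot: [179.9, -0.1, -125.1]
contact_force: [0.1, -0.3, -1.5]
gripper_width: 0.0235
gripper_force: 45.0
[ 0.58424333 -0.03564147  0.23870527] [ 1.79922342e+02 -6.44171020e-02 -1.25140696e+02] [ 0.08386159 -0.28184539 -1.45787366]
```

View pics/w2.png

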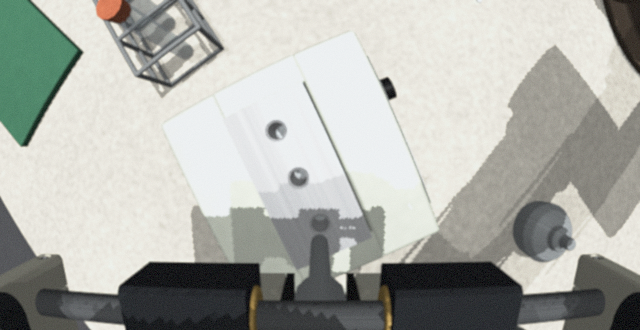

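The wrist view shows the wells at (277,130), (299,177) and (320,223), with the rod foot at about (320,238). I compare the foot with the wells through the same camera, so calibration errors largely cancel.

```bash
python3 - <<'E'
from h import *
c=dict(np.load("w2.npz")); st=c
cv2.imwrite("pics/c3.png",cv2.resize(c["img"][110:280,255:355],None,fx=3.5,fy=3.5,interpolation=cv2.INTER_CUBIC))
for n,p,z in(("right",(277,130),.1),("mid",(298.7,177),.1),("left",(320,222.5),.1),("tip",(320,240),.144)): print(n,onz(*ray(c,p,st),z).round(4))
E
```

```text
right [ 0.5656 -0.1185  0.1   ]
mid [ 0.5735 -0.0779  0.1   ]
left [ 0.581  -0.0377  0.1   ]
tip [ 0.5827 -0.0355  0.144 ]
```

View pics/c3.png

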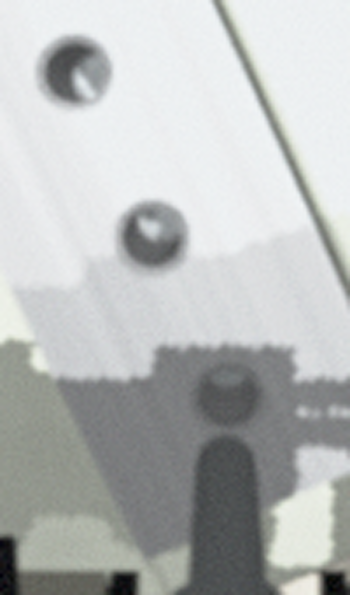

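Relative to the foot, the wrist view puts the left well at about (0.5825,−0.0378) and the top view puts it at (0.5836,−0.0366). I target (0.583,−0.0373).

```bash
python3 - <<'E'
from h import *
st=r.get_state(); print(units((.583,-.0373,.2007),st), rot(-125.1,st))
E
```

```text
[ 0.08  -0.004  1.279] [ 0.05 -0.04  0.01]
```

```bash
python3 -m crank '[{"xyz":[0.08,0,0.4],"delta_rot":[0,0,0],"claw":1},{"xyz":[0.08,0,0.9],"delta_rot":[0,0,0],"claw":1},{"xyz":[0.08,0,1.2],"delta_rot":[0,0,0],"claw":1},{"xyz":[0.08,0,1.2],"delta_rot":[0,0,0],"claw":1},{"xyz":[0.08,0,1.4],"delta_rot":[0,0,0],"claw":1},{"xyz":[0.08,0,1.55],"delta_rot":[0,0,0],"claw":1},{"xyz":[0.08,0,1.55],"delta_rot":[0,0,0],"claw":1}]' 45
```

```text
time_s: 7.15
tcp_pos: [0.5832, -0.0378, 0.1929]
eef_rot: [180.0, -0.0, -125.1]
contact_force: [0.3, -0.0, -2.3]
gripper_width: 0.0234
gripper_force: 45.0
```

```bash
python3 -m crank '[{"xyz":[0,0,0.08],"delta_rot":[0,0,0],"claw":1},{"xyz":[0,0,0.16],"delta_rot":[0,0,0],"claw":1},{"xyz":[0,0,0.24],"delta_rot":[0,0,0],"claw":1},{"xyz":[0,0,0.3],"delta_rot":[0,0,0],"claw":1},{"xyz":[0,0,0.3],"delta_rot":[0,0,0],"claw":1}]' 45
```

```text
time_s: 7.78
tcp_pos: [0.5833, -0.0378, 0.1841]
eef_rot: [180.0, -0.0, -125.1]
contact_force: [-0.2, -0.2, -1.9]
gripper_width: 0.0235
gripper_force: 45.0
```

```bash
python3 -m crank '[{"xyz":[0,0,0.15],"delta_rot":[0,0,0],"claw":1},{"xyz":[0,0,0.3],"delta_rot":[0,0,0],"claw":1},{"xyz":[0,0,0.45],"delta_rot":[0,0,0],"claw":1},{"xyz":[0,0,0.6],"delta_rot":[0,0,0],"claw":1},{"xyz":[0,0,0.75],"delta_rot":[0,0,0],"claw":1},{"xyz":[0,0,0.8],"delta_rot":[0,0,0],"claw":1},{"xyz":[0,0,0.8],"delta_rot":[0,0,0],"claw":1}]' 45
```

```text
time_s: 8.65
tcp_pos: [0.5833, -0.0378, 0.1601]
eef_rot: [180.0, -0.0, -125.1]
contact_force: [-0.3, -0.4, -2.2]
gripper_width: 0.0233
gripper_force: 45.0
```

```bash
python3 -m crank '[{"xyz":[0,0,0.06],"delta_rot":[0,0,0],"claw":1},{"xyz":[0,0,0.12],"delta_rot":[0,0,0],"claw":1},{"xyz":[0,0,0.18],"delta_rot":[0,0,0],"claw":1},{"xyz":[0,0,0.2],"delta_rot":[0,0,0],"claw":1},{"xyz":[0,0,0.22],"delta_rot":[0,0,0],"claw":1},{"xyz":[0,0,0.24],"delta_rot":[0,0,0],"claw":1},{"xyz":[0,0,0.26],"delta_rot":[0,0,0],"claw":1}]' 45
```

```text
time_s: 9.52
tcp_pos: [0.5835, -0.0378, 0.1527]
eef_rot: [-180.0, 0.0, -125.1]
contact_force: [-2.4, 0.7, 3.0]
gripper_width: 0.0233
gripper_force: 45.0
```

```bash
python3 -m crank '[{"xyz":[0,0,0.01],"delta_rot":[0,0,0],"claw":1},{"xyz":[0,0,0.02],"delta_rot":[0,0,0],"claw":1},{"xyz":[0,0,0.02],"delta_rot":[0,0,0],"claw":1}]' 45
```

```text
time_s: 9.9
tcp_pos: [0.5836, -0.0378, 0.1527]
eef_rot: [-180.0, 0.0, -125.1]
contact_force: [-3.6, 1.5, 5.6]
gripper_width: 0.0233
gripper_force: 45.0
```

```bash
python3 -m crank '[{"xyz":[0,0,0.02],"delta_rot":[0,0,0],"claw":1},{"xyz":[0,0,0.02],"delta_rot":[0,0,0],"claw":1},{"xyz":[0,0,0.02],"delta_rot":[0,0,0],"claw":1},{"xyz":[0,0,0.02],"delta_rot":[0,0,0],"claw":1},{"xyz":[0,0,0.02],"delta_rot":[0,0,0],"claw":1},{"xyz":[0,0,0.02],"delta_rot":[0,0,0],"claw":1},{"xyz":[0,0,0.02],"delta_rot":[0,0,0],"claw":1},{"xyz":[0,0,0.02],"delta_rot":[0,0,0],"claw":1},{"xyz":[0,0,0.02],"delta_rot":[0,0,0],"claw":1}]' 45; python3 - <<'E'
from h import *
st=r.get_state(); print(st["tcp_pos"],st["contact_force"])
print("up",units(st["tcp_pos"]+[0,0,.060],st))
E
```

```text
time_s: 11.02
tcp_pos: [0.5837, -0.0377, 0.1526]
eef_rot: [-179.9, 0.0, -125.1]
contact_force: [-3.5, 0.8, 8.8]
gripper_width: 0.0232
gripper_force: 45.0
[ 0.58372021 -0.03774737  0.15260443] [-3.4841224   0.82579577  8.75048072]
up [-1.e-03 -2.e-03 -2.e+00]
```

Left: the foot stops at z=0.058, 42 mm in, so it holds the 18 mm disc. I lift and go to the middle well.

```bash
python3 -m crank '[{"xyz":[0,0,-0.3],"delta_rot":[0,0,0],"claw":1},{"xyz":[0,0,-1],"delta_rot":[0,0,0],"claw":1},{"xyz":[0,0,-1.7],"delta_rot":[0,0,0],"claw":1},{"xyz":[0,0,-2],"delta_rot":[0,0,0],"claw":1},{"xyz":[0,0,-2],"delta_rot":[0,0,0],"claw":1},{"xyz":[0.6,-0.27,-2],"delta_rot":[0,0,0],"claw":1},{"xyz":[1.27,-0.58,-2],"delta_rot":[0,0,0],"claw":1},{"xyz":[1.27,-0.58,-2],"delta_rot":[0,0,0],"claw":1},{"xyz":[1.27,-0.58,-2],"delta_rot":[0,0,0],"claw":1}]' 45; python3 - <<'E'
from h import *
st=r.get_state(); print(st["tcp_pos"],units((.5755,-.0791,.1929),st),rot(-125.1,st))
E
```

```text
time_s: 12.15
tcp_pos: [0.5754, -0.0797, 0.211]
eef_rot: [180.0, -0.0, -125.2]
contact_force: [-0.6, 0.7, -1.1]
gripper_width: 0.023
gripper_force: 45.0
[ 0.57541787 -0.07970182  0.21096601] [-0.018  0.009  0.602] [ 0.02 -0.01 -0.09]
```

```bash
python3 -m crank '[{"xyz":[-0.02,0.01,0.2],"delta_rot":[0,0,0],"claw":1},{"xyz":[-0.02,0.01,0.35],"delta_rot":[0,0,0],"claw":1},{"xyz":[-0.02,0.01,0.45],"delta_rot":[0,0,0],"claw":1},{"xyz":[-0.02,0.01,0.55],"delta_rot":[0,0,0],"claw":1},{"xyz":[-0.02,0.01,0.65],"delta_rot":[0,0,0],"claw":1},{"xyz":[-0.02,0.01,0.65],"delta_rot":[0,0,0],"claw":1}]' 45
```

```text
time_s: 12.9
tcp_pos: [0.5756, -0.0783, 0.1915]
eef_rot: [180.0, -0.0, -125.1]
contact_force: [0.5, -0.4, -1.8]
gripper_width: 0.0233
gripper_force: 45.0
```

```bash
python3 -m crank '[{"xyz":[0,0,0.08],"delta_rot":[0,0,0],"claw":1},{"xyz":[0,0,0.16],"delta_rot":[0,0,0],"claw":1},{"xyz":[0,0,0.24],"delta_rot":[0,0,0],"claw":1},{"xyz":[0,0,0.3],"delta_rot":[0,0,0],"claw":1},{"xyz":[0,0,0.3],"delta_rot":[0,0,0],"claw":1}]' 45
```

```text
time_s: 13.52
tcp_pos: [0.5757, -0.0783, 0.1825]
eef_rot: [180.0, -0.0, -125.1]
contact_force: [-0.2, -0.3, -2.5]
gripper_width: 0.0233
gripper_force: 45.0
```

```bash
python3 -m crank '[{"xyz":[0,0,0.15],"delta_rot":[0,0,0],"claw":1},{"xyz":[0,0,0.3],"delta_rot":[0,0,0],"claw":1},{"xyz":[0,0,0.45],"delta_rot":[0,0,0],"claw":1},{"xyz":[0,0,0.6],"delta_rot":[0,0,0],"claw":1},{"xyz":[0,0,0.75],"delta_rot":[0,0,0],"claw":1},{"xyz":[0,0,0.9],"delta_rot":[0,0,0],"claw":1},{"xyz":[0,0,1.0],"delta_rot":[0,0,0],"claw":1},{"xyz":[0,0,1.1],"delta_rot":[0,0,0],"claw":1},{"xyz":[0,0,1.15],"delta_rot":[0,0,0],"claw":1},{"xyz":[0,0,1.15],"delta_rot":[0,0,0],"claw":1}]' 45
```

```text
time_s: 14.78
tcp_pos: [0.5757, -0.0783, 0.1481]
eef_rot: [180.0, -0.0, -125.1]
contact_force: [-0.5, -0.5, -1.6]
gripper_width: 0.0231
gripper_force: 45.0
```

Already past the 18 mm disc level. I continue slowly toward 0.1447.

```bash
python3 -m crank '[{"xyz":[0,0,0.04],"delta_rot":[0,0,0],"claw":1},{"xyz":[0,0,0.08],"delta_rot":[0,0,0],"claw":1},{"xyz":[0,0,0.1],"delta_rot":[0,0,0],"claw":1},{"xyz":[0,0,0.12],"delta_rot":[0,0,0],"claw":1},{"xyz":[0,0,0.14],"delta_rot":[0,0,0],"claw":1},{"xyz":[0,0,0.16],"delta_rot":[0,0,0],"claw":1},{"xyz":[0,0,0.16],"delta_rot":[0,0,0],"claw":1}]' 45
```

```text
time_s: 15.65
tcp_pos: [0.5758, -0.0783, 0.1434]
eef_rot: [180.0, -0.0, -125.1]
contact_force: [-0.4, 0.1, -2.0]
gripper_width: 0.0231
gripper_force: 45.0
```

```bash
python3 -m crank '[{"xyz":[0,0,0.04],"delta_rot":[0,0,0],"claw":1},{"xyz":[0,0,0.08],"delta_rot":[0,0,0],"claw":1},{"xyz":[0,0,0.12],"delta_rot":[0,0,0],"claw":1},{"xyz":[0,0,0.16],"delta_rot":[0,0,0],"claw":1},{"xyz":[0,0,0.2],"delta_rot":[0,0,0],"claw":1},{"xyz":[0,0,0.22],"delta_rot":[0,0,0],"claw":1},{"xyz":[0,0,0.22],"delta_rot":[0,0,0],"claw":1}]' 45
```

```text
time_s: 16.52
tcp_pos: [0.5757, -0.0782, 0.1367]
eef_rot: [180.0, 0.0, -125.1]
contact_force: [-0.6, -0.7, -1.2]
gripper_width: 0.0228
gripper_force: 45.0
```

```bash
python3 -m crank '[{"xyz":[0,0,0.02],"delta_rot":[0,0,0],"claw":1},{"xyz":[0,0,0.04],"delta_rot":[0,0,0],"claw":1},{"xyz":[0,0,0.06],"delta_rot":[0,0,0],"claw":1},{"xyz":[0,0,0.08],"delta_rot":[0,0,0],"claw":1},{"xyz":[0,0,0.1],"delta_rot":[0,0,0],"claw":1},{"xyz":[0,0,0.1],"delta_rot":[0,0,0],"claw":1}]' 45
```

```text
time_s: 17.27
tcp_pos: [0.5759, -0.0783, 0.1347]
eef_rot: [-180.0, 0.0, -125.1]
contact_force: [-4.2, -0.6, 6.4]
gripper_width: 0.0234
gripper_force: 45.0
```

Bottomed at TCP 0.1347, so the foot is at 0.040 and the middle well is the clear one. I press for a second.

```bash
python3 -m crank '[{"xyz":[0,0,0.015],"delta_rot":[0,0,0],"claw":1},{"xyz":[0,0,0.015],"delta_rot":[0,0,0],"claw":1},{"xyz":[0,0,0.015],"delta_rot":[0,0,0],"claw":1},{"xyz":[0,0,0.015],"delta_rot":[0,0,0],"claw":1},{"xyz":[0,0,0.015],"delta_rot":[0,0,0],"claw":1},{"xyz":[0,0,0.015],"delta_rot":[0,0,0],"claw":1},{"xyz":[0,0,0.015],"delta_rot":[0,0,0],"claw":1},{"xyz":[0,0,0.015],"delta_rot":[0,0,0],"claw":1}]' 45
python3 -m crank '[{"xyz":[0,0,-0.3],"delta_rot":[0,0,0],"claw":1},{"xyz":[0,0,-1],"delta_rot":[0,0,0],"claw":1},{"xyz":[0,0,-1.8],"delta_rot":[0,0,0],"claw":1},{"xyz":[0,0,-2.5],"delta_rot":[0,0,0],"claw":1},{"xyz":[0,0,-2.6],"delta_rot":[0,0,0],"claw":1},{"xyz":[0,0,-2.6],"delta_rot":[0,0,0],"claw":1},{"xyz":[0.6,-0.27,-2.6],"delta_rot":[0,0,0],"claw":1},{"xyz":[1.27,-0.58,-2.6],"delta_rot":[0,0,0],"claw":1},{"xyz":[1.27,-0.58,-2.6],"delta_rot":[0,0,0],"claw":1},{"xyz":[1.27,-0.58,-2.6],"delta_rot":[0,0,0],"claw":1}]' 45; python3 - <<'E'
from h import *
st=r.get_state(); print(st["tcp_pos"],units((.5677,-.1196,.1915),st),rot(-125.1,st))
E
```

```text
time_s: 18.27
tcp_pos: [0.576, -0.0784, 0.1347]
eef_rot: [-179.9, 0.0, -125.1]
contact_force: [-4.6, 0.2, 8.5]
gripper_width: 0.023
gripper_force: 45.0
time_s: 19.52
tcp_pos: [0.5678, -0.1198, 0.2108]
eef_rot: [180.0, -0.0, -125.2]
contact_force: [0.5, -0.2, -1.1]
gripper_width: 0.0231
gripper_force: 45.0
[ 0.56777122 -0.11984983  0.21080772] [-0.006  0.006  0.644] [ 0.04 -0.03 -0.06]
```

```bash
python3 -m crank '[{"xyz":[0,0,0.2],"delta_rot":[0,0,0],"claw":1},{"xyz":[0,0,0.35],"delta_rot":[0,0,0],"claw":1},{"xyz":[0,0,0.45],"delta_rot":[0,0,0],"claw":1},{"xyz":[0,0,0.55],"delta_rot":[0,0,0],"claw":1},{"xyz":[0,0,0.62],"delta_rot":[0,0,0],"claw":1},{"xyz":[0,0,0.62],"delta_rot":[0,0,0],"claw":1}]' 45
python3 -m crank '[{"xyz":[0,0,0.08],"delta_rot":[0,0,0],"claw":1},{"xyz":[0,0,0.16],"delta_rot":[0,0,0],"claw":1},{"xyz":[0,0,0.24],"delta_rot":[0,0,0],"claw":1},{"xyz":[0,0,0.3],"delta_rot":[0,0,0],"claw":1},{"xyz":[0,0,0.3],"delta_rot":[0,0,0],"claw":1}]' 45
```

```text
time_s: 20.27
tcp_pos: [0.568, -0.1195, 0.1926]
eef_rot: [180.0, -0.0, -125.1]
contact_force: [0.3, -0.6, -1.9]
gripper_width: 0.023
gripper_force: 45.0
time_s: 20.9
tcp_pos: [0.568, -0.1195, 0.1836]
eef_rot: [180.0, -0.0, -125.1]
contact_force: [-1.9, -0.5, -1.8]
gripper_width: 0.0229
gripper_force: 45.0
```

```bash
python3 -m crank '[{"xyz":[0,0,0.15],"delta_rot":[0,0,0],"claw":1},{"xyz":[0,0,0.3],"delta_rot":[0,0,0],"claw":1},{"xyz":[0,0,0.45],"delta_rot":[0,0,0],"claw":1},{"xyz":[0,0,0.6],"delta_rot":[0,0,0],"claw":1},{"xyz":[0,0,0.75],"delta_rot":[0,0,0],"claw":1},{"xyz":[0,0,0.9],"delta_rot":[0,0,0],"claw":1},{"xyz":[0,0,1.0],"delta_rot":[0,0,0],"claw":1},{"xyz":[0,0,1.1],"delta_rot":[0,0,0],"claw":1},{"xyz":[0,0,1.15],"delta_rot":[0,0,0],"claw":1},{"xyz":[0,0,1.2],"delta_rot":[0,0,0],"claw":1},{"xyz":[0,0,1.22],"delta_rot":[0,0,0],"claw":1},{"xyz":[0,0,1.22],"delta_rot":[0,0,0],"claw":1}]' 45
```

```text
time_s: 22.4
tcp_pos: [0.568, -0.1195, 0.1472]
eef_rot: [180.0, -0.0, -125.1]
contact_force: [-1.2, -0.6, -2.1]
gripper_width: 0.0234
gripper_force: 45.0
```

```bash
python3 -m crank '[{"xyz":[0,0,0.04],"delta_rot":[0,0,0],"claw":1},{"xyz":[0,0,0.06],"delta_rot":[0,0,0],"claw":1},{"xyz":[0,0,0.08],"delta_rot":[0,0,0],"claw":1},{"xyz":[0,0,0.1],"delta_rot":[0,0,0],"claw":1},{"xyz":[0,0,0.12],"delta_rot":[0,0,0],"claw":1},{"xyz":[0,0,0.12],"delta_rot":[0,0,0],"claw":1}]' 45
```

```text
time_s: 23.15
tcp_pos: [0.5683, -0.1196, 0.1446]
eef_rot: [-180.0, 0.0, -125.1]
contact_force: [-4.0, -0.2, 7.1]
gripper_width: 0.023
gripper_force: 45.0
```

Right: the foot stops 50 mm in, on the 10 mm disc. I press, lift, and return to the middle well.

```bash
python3 -m crank '[{"xyz":[0,0,0.015],"delta_rot":[0,0,0],"claw":1},{"xyz":[0,0,0.015],"delta_rot":[0,0,0],"claw":1},{"xyz":[0,0,0.015],"delta_rot":[0,0,0],"claw":1},{"xyz":[0,0,0.015],"delta_rot":[0,0,0],"claw":1},{"xyz":[0,0,0.015],"delta_rot":[0,0,0],"claw":1},{"xyz":[0,0,0.015],"delta_rot":[0,0,0],"claw":1},{"xyz":[0,0,0.015],"delta_rot":[0,0,0],"claw":1},{"xyz":[0,0,0.015],"delta_rot":[0,0,0],"claw":1}]' 45
python3 -m crank '[{"xyz":[0,0,-0.3],"delta_rot":[0,0,0],"claw":1},{"xyz":[0,0,-1],"delta_rot":[0,0,0],"claw":1},{"xyz":[0,0,-1.8],"delta_rot":[0,0,0],"claw":1},{"xyz":[0,0,-2.25],"delta_rot":[0,0,0],"claw":1},{"xyz":[0,0,-2.25],"delta_rot":[0,0,0],"claw":1},{"xyz":[-0.6,0.27,-2.25],"delta_rot":[0,0,0],"claw":1},{"xyz":[-1.27,0.58,-2.25],"delta_rot":[0,0,0],"claw":1},{"xyz":[-1.27,0.58,-2.25],"delta_rot":[0,0,0],"claw":1},{"xyz":[-1.27,0.58,-2.25],"delta_rot":[0,0,0],"claw":1}]' 45; python3 - <<'E'
from h import *
st=r.get_state(); print(st["tcp_pos"],units((.5757,-.0785,.1915),st),rot(-125.1,st))
E
```

```text
time_s: 24.15
tcp_pos: [0.5683, -0.1196, 0.1446]
eef_rot: [-179.9, 0.0, -125.1]
contact_force: [-4.6, 0.2, 8.7]
gripper_width: 0.0231
gripper_force: 45.0
time_s: 25.28
tcp_pos: [0.5755, -0.0778, 0.2099]
eef_rot: [179.9, -0.0, -125.1]
contact_force: [0.0, 0.6, -1.9]
gripper_width: 0.0234
gripper_force: 45.0
[ 0.5755094  -0.07782846  0.20990457] [ 0.014 -0.019  0.613] [ 0.06 -0.05  0.03]
```

```bash
python3 -m crank '[{"xyz":[0.01,-0.01,0.2],"delta_rot":[0,0,0],"claw":1},{"xyz":[0.01,-0.01,0.35],"delta_rot":[0,0,0],"claw":1},{"xyz":[0.01,-0.01,0.45],"delta_rot":[0,0,0],"claw":1},{"xyz":[0.01,-0.01,0.55],"delta_rot":[0,0,0],"claw":1},{"xyz":[0.01,-0.01,0.65],"delta_rot":[0,0,0],"claw":1},{"xyz":[0.01,-0.01,0.75],"delta_rot":[0,0,0],"claw":1},{"xyz":[0.01,-0.01,0.85],"delta_rot":[0,0,0],"claw":1},{"xyz":[0.01,-0.01,0.85],"delta_rot":[0,0,0],"claw":1}]' 45
```

```text
time_s: 26.28
tcp_pos: [0.5757, -0.0787, 0.1848]
eef_rot: [180.0, -0.0, -125.1]
contact_force: [-1.4, 0.7, -1.9]
gripper_width: 0.0235
gripper_force: 45.0
```

```bash
python3 -m crank '[{"xyz":[0,0,0.15],"delta_rot":[0,0,0],"claw":1},{"xyz":[0,0,0.3],"delta_rot":[0,0,0],"claw":1},{"xyz":[0,0,0.45],"delta_rot":[0,0,0],"claw":1},{"xyz":[0,0,0.6],"delta_rot":[0,0,0],"claw":1},{"xyz":[0,0,0.75],"delta_rot":[0,0,0],"claw":1},{"xyz":[0,0,0.9],"delta_rot":[0,0,0],"claw":1},{"xyz":[0,0,1.05],"delta_rot":[0,0,0],"claw":1},{"xyz":[0,0,1.2],"delta_rot":[0,0,0],"claw":1},{"xyz":[0,0,1.35],"delta_rot":[0,0,0],"claw":1},{"xyz":[0,0,1.5],"delta_rot":[0,0,0],"claw":1},{"xyz":[0,0,1.6],"delta_rot":[0,0,0],"claw":1},{"xyz":[0,0,1.6],"delta_rot":[0,0,0],"claw":1},{"xyz":[0,0,1.64],"delta_rot":[0,0,0],"claw":1},{"xyz":[0,0,1.66],"delta_rot":[0,0,0],"claw":1},{"xyz":[0,0,1.68],"delta_rot":[0,0,0],"claw":1},{"xyz":[0,0,1.68],"delta_rot":[0,0,0],"claw":1}]' 45
```

```text
time_s: 28.28
tcp_pos: [0.5758, -0.0787, 0.1348]
eef_rot: [180.0, 0.0, -125.1]
contact_force: [-1.7, 1.3, -1.9]
gripper_width: 0.0232
gripper_force: 45.0
```

The rod is on the floor of the middle well. Release and retreat upwards.

```bash
python3 -m crank '[{"xyz":[0,0,0],"delta_rot":[0,0,0],"claw":0.6},{"xyz":[0,0,0],"delta_rot":[0,0,0],"claw":0.5},{"xyz":[0,0,0],"delta_rot":[0,0,0],"claw":0.3},{"xyz":[0,0,0],"delta_rot":[0,0,0],"claw":0.2},{"xyz":[0,0,0],"delta_rot":[0,0,0],"claw":0.2},{"xyz":[0,0,0],"delta_rot":[0,0,0],"claw":0.2}]' 20
python3 -m crank '[{"xyz":[0,0,-0.4],"delta_rot":[0,0,0],"claw":0.2},{"xyz":[0,0,-1],"delta_rot":[0,0,0],"claw":0.2},{"xyz":[0,0,-2],"delta_rot":[0,0,0],"claw":0.2},{"xyz":[0,0,-3],"delta_rot":[0,0,0],"claw":0.2},{"xyz":[0,0,-3.8],"delta_rot":[0,0,0],"claw":0.2},{"xyz":[0,0,-3.8],"delta_rot":[0,0,0],"claw":0.2},{"xyz":[0,0,-3.8],"delta_rot":[0,0,0],"claw":0.2}]' 20
python3 - <<'E'
from h import *
w=optics.capture("wrist")["img"][:330,100:540]; s=optics.capture("side")["img"][150:420,180:480]
cv2.imwrite("pics/fin.png",np.hstack([w,cv2.copyMakeBorder(s,0,60,0,0,cv2.BORDER_CONSTANT)]))
E
```

```text
time_s: 29.02
tcp_pos: [0.5759, -0.0787, 0.1347]
eef_rot: [-180.0, 0.0, -125.1]
contact_force: [-0.4, -0.9, -0.0]
gripper_width: 0.0694
gripper_force: 0.0
time_s: 29.9
tcp_pos: [0.5756, -0.0786, 0.2489]
eef_rot: [180.0, 0.0, -125.1]
contact_force: [-1.2, -0.5, 0.4]
gripper_width: 0.0702
gripper_force: 0.0
```

View pics/fin.png

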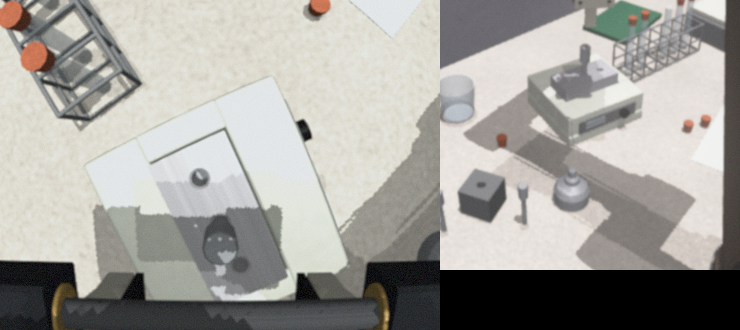

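The wrist half shows the rod head at about (222,243), upright in the middle well. The right well at (200,178) and the left at (240,265) are empty. The side half shows the rod standing at (585,55), with the rack, beaker and burner in place and the gripper clear.

```bash
python3 -c "
from plant import job
print(job.close_job())"
```

```text
the job is handed in; nothing more can be done
None
```

I sounded the wells from left to right at 42 mm, 60 mm and 50 mm, left the rod standing released in the clear middle well, and handed the job in; no verdict came back.

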